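# Set out the two-tier whistle display

### The job

Tidy the muddled wares into the two-tier display: lay both whistles lengthwise side by side in the grey-lined lower tray, then stack the upper tray on it with all four posts fully home in the corner sockets (either way round), and after that set the clay ocarina gently, flat base down, in the blue felt bay and lay the bone tuning peg in the cork bay. Leave the iron punch and the wax tin where they stand.

Things in the scene. Friction and masses are not known exactly. Their poses are not given: they have to be found in the camera images.
- lower_tray: Fixed oak tray, grey felt floor, starts empty; 240 (x) by 160 (y) mm. Origin: centre of underside, z up. Floor top at z = 6, walls 6 thick, 22 high. Corner blocks 32 square, 30 high, centred at x = +-103, y = +-63, each with a 20 mm square socket open at the top, bottom at z = 8. Whistles lie on the floor along x; room at y = +-32.
- upper_tray: Loose oak tray, 0.45 kg, 240 (x) by 160 (y) mm, on four 12 mm posts at x = +-103, y = +-63, feet tapered to 6. Origin: centre, at foot level, z up. Floor top z = 66, wall top 80, divider at x = 0 (12 thick, to z = 86). Handle: rail over the divider, 12 thick (x), 114 long (y), z = 102 to 124. Bay on +x blue felt, on -x cork, each 108 by 148. Stacked: origin 8 above lower tray's; play +-4.
- maple_whistle: Honey-coloured maple whistle with a brass ring. 150 mm long, 24 mm square head (40 mm long) at its -x end, round barrel 22 mm in diameter, 24 mm foot bead at its +x end; lies on the counter with its x axis along its length. Origin on its axis at mid length, 12 mm above what it lies on. 60 g.
- plum_whistle: Dark brown plum-wood whistle with a steel ring. 150 mm long, 24 mm square head (40 mm long) at its -x end, round barrel 22 mm in diameter, 24 mm foot bead at its +x end; lies on the counter with its x axis along its length. Origin on its axis at mid length, 12 mm above what it lies on. 70 g.
- ocarina: Round terracotta ocarina, 140 g, fragile: body 58 mm in diameter (widest 19 mm up), 42 high, flat base; mouthpiece 17 wide, 11 thick, 21 mm up, reaching 46 mm from the centre along +x. Origin at the centre of its base, z up. Grip it across its y.
- tuning_peg: Ivory-white bone tuning peg lying flat, 18 g, 76 mm long along x. Flat head 28 long, 26 wide, 10 thick (x = -38 to -10 mm), then a round shaft 10 mm in diameter to x = +38 mm. Origin on the shaft's axis at mid length, 5 mm above what it lies on. Grip the shaft near the origin, across y.
- punch: Squat black iron punch standing upright, 42 mm in diameter at the foot, 57 mm high. Origin at the centre of its base. To be left alone.
- wax_tin: Round yellow beeswax tin with a green spot on its lid, 62 mm in diameter, 22 mm high. Origin at the centre of its base. To be left alone.
There are look-alikes about, which are no part of the job. What is shaped like the ocarina but purple is not meant. There is more than one size of the maple_whistle; the job needs the larger.

How it is judged (in metres and radians):
On the way, in this order (a step that is already met when the one before it is completed fails the run):
1. both whistles lie lengthwise on the floor of the lower tray, let go (x of maple_whistle in the frame of lower_tray between -0.035 and 0.035 m and y of maple_whistle in the frame of lower_tray between -0.062 and 0.062 m and z of maple_whistle in the frame of lower_tray between 0.01 and 0.026 m and angle between the x axis of each of maple_whistle, plum_whistle and the x axis of lower_tray, either way round below 0.35 rad and x of plum_whistle in the frame of lower_tray between -0.035 and 0.035 m and y of plum_whistle in the frame of lower_tray between -0.062 and 0.062 m and z of plum_whistle in the frame of lower_tray between 0.01 and 0.026 m and contact force between the fingers and maple_whistle below 0.05 N and contact force between the fingers and plum_whistle below 0.05 N), for 0.2 s.
2. the upper tray stands level on the lower one, all four posts home in the sockets, let go (x of maple_whistle in the frame of lower_tray between -0.035 and 0.035 m and y of maple_whistle in the frame of lower_tray between -0.062 and 0.062 m and z of maple_whistle in the frame of lower_tray between 0.01 and 0.026 m and angle between the x axis of each of maple_whistle, plum_whistle and the x axis of lower_tray, either way round below 0.35 rad and x of plum_whistle in the frame of lower_tray between -0.035 and 0.035 m and y of plum_whistle in the frame of lower_tray between -0.062 and 0.062 m and z of plum_whistle in the frame of lower_tray between 0.01 and 0.026 m and horizontal distance between upper_tray and lower_tray below 0.009 m and z of upper_tray in the frame of lower_tray below 0.0125 m and angle between upper_tray's own z axis and vertical below 0.04 rad and angle between the x axis of upper_tray and the x axis of lower_tray, either way round below 0.1 rad and contact force between the fingers and upper_tray below 0.05 N), for 0.2 s.
3. the ocarina sits in the blue felt bay and the peg lies in the cork bay (horizontal distance between upper_tray and lower_tray below 0.009 m and z of upper_tray in the frame of lower_tray below 0.0125 m and angle between upper_tray's own z axis and vertical below 0.04 rad and angle between the x axis of upper_tray and the x axis of lower_tray, either way round below 0.1 rad and x of ocarina in the frame of upper_tray between 0.02 and 0.1 m and y of ocarina in the frame of upper_tray between -0.062 and 0.062 m and z of ocarina in the frame of upper_tray between 0.06 and 0.073 m and angle between ocarina's own z axis and vertical below 0.25 rad and x of tuning_peg in the frame of upper_tray between -0.105 and -0.012 m and y of tuning_peg in the frame of upper_tray between -0.068 and 0.068 m and z of tuning_peg in the frame of upper_tray between 0.064 and 0.085 m), for 0.2 s.
At the end, for the whole second after the job is handed in: Whistles on the lower tray's floor along it (35 mm lengthwise, 62 mm crosswise of centre, 0.35 rad); upper tray level, centred on it within 9 mm and 0.1 rad, feet within 4.5 mm of socket floors; ocarina on its base (0.25 rad) in the blue bay, peg in the cork bay; all released, at rest (all of step 3 and x of maple_whistle in the frame of lower_tray between -0.035 and 0.035 m and y of maple_whistle in the frame of lower_tray between -0.062 and 0.062 m and z of maple_whistle in the frame of lower_tray between 0.01 and 0.026 m and angle between the x axis of each of maple_whistle, plum_whistle and the x axis of lower_tray, either way round below 0.35 rad and x of plum_whistle in the frame of lower_tray between -0.035 and 0.035 m and y of plum_whistle in the frame of lower_tray between -0.062 and 0.062 m and z of plum_whistle in the frame of lower_tray between 0.01 and 0.026 m and linear speed of each of maple_whistle, plum_whistle, upper_tray, ocarina, tuning_peg below 0.02 m/s); the robot touches nothing.
It fails at once if the iron punch is moved by more than 25 mm (distance of punch from where it was at the start of the episode above 0.025 m).
It fails at once if the wax tin is moved by more than 25 mm (distance of wax_tin from where it was at the start of the episode above 0.025 m).
It fails at once if the clay ocarina is dropped (falls out of the fingers from more than about 25 mm) (linear speed of ocarina above 0.7 m/s and contact force between the fingers and ocarina below 0.05 N).
It fails at once if the clay ocarina is pressed or banged on the upper tray with more than 40 N (contact force between ocarina and upper_tray above 40 N).
It also fails if it takes over 147 s, if anything falls off the work surface, if the arm or the gripper's body presses on something with over 40 N, if the wrist force passes 120 N, or if a joint passes its speed limit or range.

### The arm

A 7-joint arm with a two-finger parallel gripper is mounted at the origin on the work surface. World frame = base frame: x ahead of the robot, y to its left, z up, the work surface at z = 0. Lengths are in m, angles in degrees, forces in N, time in s.
With the tool pointing down it reaches from about 0.4 to 0.75 m from the base axis. Payload 19.5 kg.
Tool frame: the origin (TCP) lies midway between the tips of the shut fingers; the grasp point (between the pads) lies 19 mm behind it; x points along the fingers, y is the direction in which the jaws open and shut, and the axes are right-handed (so a half turn about x gives the same grasp; the last joint's range is limited). The gripper opens to 85 mm and grips with 20 to 120 N. Pads are 22 mm wide; open, the fingers measure 114 mm over their backs; the gripper's body (76 mm by 85 mm) begins 54 mm behind the grasp point. The pads swing forward as they close: fully open they stand 13 mm farther back than shut.
Start: joints at [61.438, 40.479, -1.581, 85.061, 1.261, 54.483, -4.326], TCP at [0.254, -0.516, 0.231] pointing down, gripper open.
Joint ranges: [-155.06, 155.06], [-18.47, 123.98], [-90, 86.84], [0, 140.48], [-83.41, 263.41], [0, 116], [-161.91, 161.91]. Speed limits (degrees/s): [108.29, 108.29, 147.25, 147.25, 172.46, 172.46, 172.46].

### API

Orientations are given as a 3x3 rotation matrix whose columns are the frame's x, y, z axes.
In Python, from bench import arm gives the robot as it stands.
- The arm moves only by the tool carry_out, never from a script. Its arguments are lists of equal length, an entry for each row: "fingers": the gripper command: -1 is shut, 1 is fully open, values between are in proportion; "travel": the shift along the world's x, y, z in mm, a list of three; "delta_rot": the turn, a rotation vector about the world's x, y, z in degrees, a list of three. A call has exactly 10 rows; each row is the pose to reach, as a shift and turn from the pose commanded when the call began; what a row does not reach only later rows make up. A row lasts 1/8 s, in which the tool goes at most 62.5 mm and 10.7 degrees, less where a joint would pass 70% of its speed; a pose out of reach is approached as far as the arm can. A call with a gripper value outside its range is refused whole. The fingers move at their own pace and stop on an object; "squeeze" is the grip in N (left out, the last holds). Time passes only in rows, so rows that repeat a pose let the fingers close, or fill a call up. It gives the time, the measured TCP pose, the force and the opening at its end, in the units of the state.
- arm.observe(): the state, without advancing time (a new reading comes with each control period).
- arm.read_camera(name): name is "scene" or "top" or "wrist"; returns a dict with "color" (480x640x3 uint8, red, green, blue), "vfov" (degrees; the focal length in pixels is half the picture's height over the tangent of half this angle, whatever the lens; pixels are square), "cx", "cy" (the principal point, pixels), "dist_coeffs" ([k1, k2, p1, p2, k3] as OpenCV has them; the pictures are not rectified), "rvec" (rotation vector, rad) and "tvec" (3), from world to camera coordinates, as OpenCV has them. Camera axes: x right, y down, z forward; pixel columns grow to the right and rows downward; lengths in m; the calibration is good to about 2 mm. A picture is of the moment at which its call begins. There is no depth.
- arm.hand_in(): hands the job in, once; it reports no verdict.
The state is a dict: "time": time; "joint_pos": joint angles; "qvel": joint speeds; "joint_torque": joint torques, N m; "eef_pos": TCP position; "tool_rot": TCP orientation; "wrist_force": force on the tool from outside, world axes, zero at the start; "torque": the same for the moment, N m; "opening": opening from 0.0 (shut) to 1.0 (fully open).
Only numpy, scipy, OpenCV 4.12 (cv2) and the standard library are available. Lean on these libraries where they do the work, as an engineer would, in place of code of your own. Each camera call takes 0.05 s, during which the arm holds its last target. There are 200 camera calls.

## Working session

There is one attempt and no reset: what is moved stays moved. The work goes in short steps, Python scripts to look and compute and a tool call to move; the robot and the scene stay as the last step left them, time stands still between calls to the robot, and variables do not carry over. Pictures are saved under pics/ and viewed, about 12 in all and at most 16, crops included, and the job is handed in when it is done.

Besides the shell and the picture viewer there is one more tool, called after "Request:" as a command line: name --argument value ..., lists and objects as JSON in quotes. carry_out: Moves the arm, as the interface text tells. Its arguments: {"type":"object","properties":{"fingers":{"type":"array","items":{"type":"number"}},"travel":{"type":"array","items":{"type":"array","items":{"type":"number"}}},"delta_rot":{"type":"array","items":{"type":"array","items":{"type":"number"}}},"squeeze":{"type":"number"}},"required":["fingers","travel","delta_rot"]}

```bash
mkdir -p pics
cat > h.py <<'E'
import numpy as np, cv2
from bench import arm
def cam(n):
    c=arm.read_camera(n); h,w=c["color"].shape[:2]
    f=h/2/np.tan(np.radians(c["vfov"])/2)
    c["K"]=np.array([[f,0,c["cx"]],[0,f,c["cy"]],[0,0,1]]); c["R"]=cv2.Rodrigues(np.array(c["rvec"],float))[0]
    c["t"]=np.array(c["tvec"],float).ravel(); c["d"]=np.array(c["dist_coeffs"],float); return c
def save(c,p,crop=None,s=1):
    im=c["color"][:,:,::-1]
    if crop: im=im[crop[1]:crop[3],crop[0]:crop[2]]
    cv2.imwrite("pics/"+p,cv2.resize(im,None,fx=s,fy=s,interpolation=cv2.INTER_CUBIC))
def ray(c,uv):
    p=cv2.undistortPoints(np.array(uv,float).reshape(-1,1,2),c["K"],c["d"]).reshape(-1,2)
    d=np.c_[p,np.ones(len(p))]@c["R"]; return -c["R"].T@c["t"],d
def plane(c,uv,z):
    o,d=ray(c,uv); return o+d*((z-o[2])/d[:,2])[:,None]
def proj(c,P):
    return cv2.projectPoints(np.array(P,float).reshape(-1,1,3),np.array(c["rvec"],float),c["t"],c["K"],c["d"])[0].reshape(-1,2)
E
python3 - <<'E'
from h import *
for n in ("top","scene"):
    c=cam(n); save(c,n+"0.png"); print(n,c["vfov"],-c["R"].T@c["t"],c["d"])
s=arm.observe(); print(s["tool_rot"],s["eef_pos"])
E
```

```text
top 47.050699210336305 [0.40388687 0.01686926 0.93950067] [-0.07452751  0.          0.          0.          0.        ]
scene 51.08862829539973 [1.03848513 0.17371424 0.9934999 ] [-0.10515516  0.          0.          0.          0.        ]
[[-4.76961128e-04  4.41044604e-01 -8.97485058e-01]
 [ 8.43088336e-04 -8.97484664e-01 -4.41044858e-01]
 [-9.99999531e-01 -9.67020437e-04  5.62257365e-05]] [ 0.25349732 -0.51585489  0.23088373]
```

View pics/top0.png

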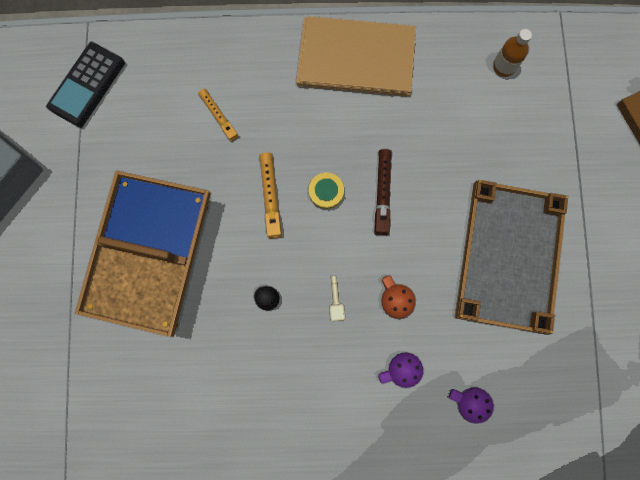

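View pics/scene0.png

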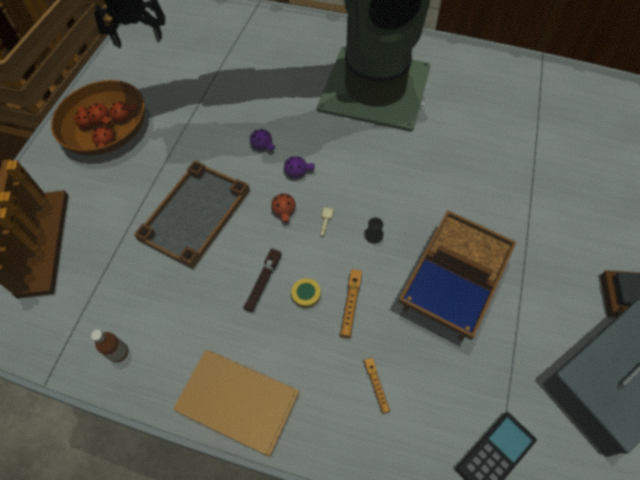

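The top view has image-up as +x and image-left as +y. It shows the large maple whistle near (269,195), the plum whistle at (383,192), the ocarina at (398,300) and the peg at (336,300). The lower tray sockets are at (486,190), (557,203), (543,322) and (469,309), and the upper tray is centred near (144,252). The purple ocarinas and the small whistle are the decoys.

```bash
cat > meas.py <<'E'
from h import *
c=cam("top"); hsv=cv2.cvtColor(c["color"],cv2.COLOR_RGB2HSV); rgb=c["color"].astype(int)
def blob(m,box):
    k=np.zeros(m.shape,np.uint8); x0,y0,x1,y1=box; k[y0:y1,x0:x1]=m[y0:y1,x0:x1]
    n,l,s,_=cv2.connectedComponentsWithStats(k); i=1+np.argmax(s[1:,4]); return (l==i).astype(np.uint8)
def axis(m,z,name):
    ys,xs=np.nonzero(m); P=plane(c,np.c_[xs,ys],z)[:,:2]
    r=cv2.minAreaRect((P*1000).astype(np.float32)); b=cv2.boxPoints(r)
    e=sorted([(np.linalg.norm(b[1]-b[0]),*(b[1]-b[0])),(np.linalg.norm(b[2]-b[1]),*(b[2]-b[1]))])[1]
    print(name,np.round(r[0],1),np.round(r[1],1),"ang",round(np.degrees(np.arctan2(e[2],e[1]))%180,1),"mean",np.round(P.mean(0)*1000,1),len(xs))
H,S,V=hsv[...,0],hsv[...,1],hsv[...,2]
axis(blob((S>90),(250,145,290,245)),.012,"maple")
axis(blob((V<110)&((S>60)|(V<90)),(365,140,405,245)),.012,"plum")
axis(blob((S>130),(375,270,425,325)),.019,"ocarina")
axis(blob((rgb[...,0]-rgb[...,2]>18)&(V>120),(322,268,350,326)),.005,"peg")
s=plane(c,[(486,190),(557,203),(543,322),(469,309)],.03); print(np.round(s*1000,1),"ctr",np.round(s.mean(0)*1000,1))
u=plane(c,[(120,172),(210,189),(172,335),(77,312)],.08);print(np.round(u*1000,1),"ctr",np.round(u.mean(0)*1000,1))
print(np.round(plane(c,[(267,298)],.05)*1000),np.round(plane(c,[(326,190)],.022)*1000))
for P in (s,u):
    d=(P[0]+P[1]-P[2]-P[3])[:2]; print(np.degrees(np.arctan2(d[1],d[0])))
save(c,"mid.png",(60,150,410,350),2)
E
python3 meas.py
```

```text
maple [641.  100.8] [153.5  25.2] ang 5.7 mean [637.5 100.4] 1102
plum [667.8 -98.3] [ 23.3 102.5] ang 176.1 mean [668.2 -98.1] 725
ocarina [ 459.6 -112.9] [53.5 68.2] ang 177.9 mean [ 455.9 -110.6] 946
peg [460.4 -10.6] [25.3 74.3] ang 178.8 mean [451.3  -9.5] 399
[[ 636.7 -269.9   30. ]
 [ 611.9 -391.8   30. ]
 [ 411.  -350.5   30. ]
 [ 435.7 -227.9   30. ]] ctr [ 523.8 -310.    30. ]
[[667.2 339.9  80. ]
 [634.7 190.9  80. ]
 [403.  248.   80. ]
 [440.6 400.8  80. ]] ctr [536.4 294.9  80. ]
[[460. 103.  50.]] [[644.   3.  22.]]
-11.717580296149222
-14.433884161425867
```

View pics/mid.png

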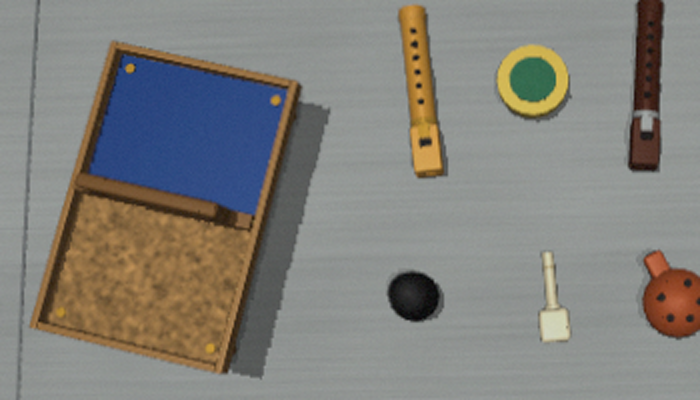

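Request:
carry_out --fingers '[0.2,0.2,0.2,0.2,0.2,0.2,0.2,0.2,0.2,0.2]' --travel '[[39,42,-13],[78,84,-26],[117,126,-39],[156,168,-52],[195,210,-65],[234,252,-78],[273,294,-91],[312,336,-104],[352,378,-117],[391.5,419,-130]]' --delta_rot '[[0,0,-3],[0,0,-6],[0,0,-9],[0,0,-12],[0,0,-15],[0,0,-18],[0,0,-21],[0,0,-24],[0,0,-27],[0,0,-30]]' --squeeze 40

```text
time: 1.4
eef_pos: [0.6462, -0.0953, 0.1007]
tool_rot: [[-0.0, -0.068, -0.998], [0.0, -0.998, 0.068], [-1.0, -0.0, 0.0]]
wrist_force: [0.7, -0.9, 0.5]
opening: 0.598
```

Run:
```python
from h import *
s=arm.observe(); print(s["time"],s["eef_pos"],s["tool_rot"],s["joint_pos"],s["wrist_force"])
c=cam("wrist"); save(c,"w1.png"); 
for P in [(s["eef_pos"][0],s["eef_pos"][1],.012),(.645,-.097,.012)]: print(proj(c,P))
```

```text
1.4 [ 0.64616519 -0.09529277  0.10069442] [[-2.47156557e-04 -6.81200032e-02 -9.97677104e-01]
 [ 7.08711044e-05 -9.97677133e-01  6.81199877e-02]
 [-9.99999967e-01 -5.38701766e-05  2.51410185e-04]] [ -0.18961413  57.3519652   13.6588244   74.95999877 -15.16999302
  49.46030085 -76.62927093] [ 0.70704407 -0.89718416  0.52297226]
[[320.76232621 248.42391362]]
[[323.5631798 249.9926228]]
```

View pics/w1.png

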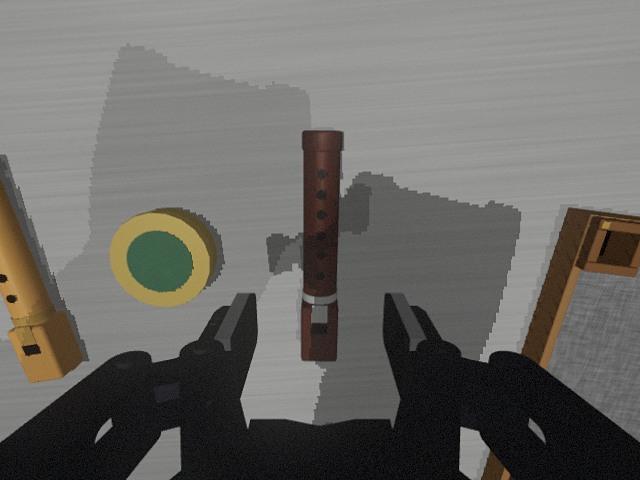

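The wrist view shows the plum whistle centred between the jaws at (321,245) and aligned with them. I'll descend and grip.

Request:
carry_out --fingers '[0.2,0.2,0.2,0.2,-1,-1,-1,-1,-1,-1]' --travel '[[-1,-1,-40],[-1,-1,-75],[-1,-1,-98],[-1,-1,-98],[-1,-1,-98],[-1,-1,-98],[-1,-1,-98],[-1,-1,-80],[-1,-1,-40],[-1,-1,0]]' --delta_rot '[[0,0,0],[0,0,0],[0,0,0],[0,0,0],[0,0,0],[0,0,0],[0,0,0],[0,0,0],[0,0,0],[0,0,0]]'

```text
time: 2.7
eef_pos: [0.6442, -0.0981, 0.104]
tool_rot: [[0.001, -0.067, -0.998], [-0.0, -0.998, 0.067], [-1.0, 0.0, -0.001]]
wrist_force: [-0.1, 0.2, -0.3]
opening: 0.233
```

Request:
carry_out --fingers '[-1,-1,-1,-1,-1,-1,-1,-1,-1,-1]' --travel '[[-22,-40,0],[-44,-85,0],[-66,-130,0],[-90,-172,0],[-110,-212,0],[-127,-242,0],[-127,-242,-20],[-127,-242,-50],[-127,-242,-75],[-127,-242,-90]]' --delta_rot '[[0,0,-2],[0,0,-4],[0,0,-6],[0,0,-8],[0,0,-8],[0,0,-8],[0,0,-8],[0,0,-8],[0,0,-8],[0,0,-8]]'

```text
time: 3.95
eef_pos: [0.5172, -0.3401, 0.0115]
tool_rot: [[0.0, -0.205, -0.979], [-0.0, -0.979, 0.205], [-1.0, 0.0, -0.0]]
wrist_force: [1.0, 0.1, -0.3]
opening: 0.241
```

Request:
carry_out --fingers '[-1,-1,-0.15,-0.15,-0.15,-0.15,-0.15,-0.15,-0.15,-0.15]' --travel '[[0,0,-2],[0,0,-2],[0,0,-2],[0,0,-2],[0,0,-2],[0,0,-2],[0,0,15],[0,0,40],[0,0,70],[0,0,100]]' --delta_rot '[[0,0,0],[0,0,0],[0,0,0],[0,0,0],[0,0,0],[0,0,0],[0,0,0],[0,0,0],[0,0,0],[0,0,0]]'

```text
time: 5.2
eef_pos: [0.5171, -0.3401, 0.1134]
tool_rot: [[0.001, -0.205, -0.979], [-0.0, -0.979, 0.205], [-1.0, 0.0, -0.001]]
wrist_force: [-0.1, -0.1, -0.0]
opening: 0.427
```

Run:
```python
from h import *
s=arm.observe(); print(s["time"],s["eef_pos"],s["joint_pos"],s["wrist_force"])
c=cam("wrist"); save(c,"w2.png"); np.save("w2.npy",c,allow_pickle=True)
ax=np.array([.979,-.203,0]);ay=np.array([.203,.979,0]);o=np.array([.524,-.310,0])
print(proj(c,[o+ax*a*.103+ay*b*.063+[0,0,.03] for a,b in((1,1),(1,-1),(-1,-1),(-1,1))]))
```

```text
5.2 [ 0.51713255 -0.34010936  0.11344905] [ 24.83661885  53.40085663  12.02686583  82.92218356 -13.67256658
  45.06484156 -60.01601353] [-0.08976664 -0.12812113 -0.04595653]
[[147.3267878   69.09667088]
 [379.87377624  69.17408974]
 [367.2455832  390.9703376 ]
 [185.91583254 391.66991023]]
```

View pics/w2.png

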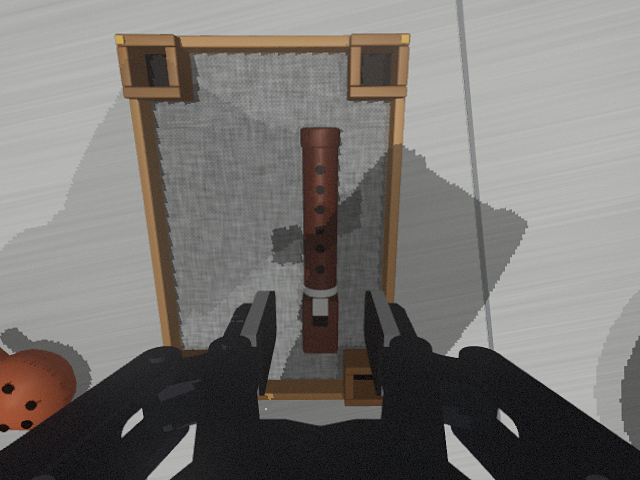

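The plum whistle lies well in the tray. The socket centres at (150,67) and (379,66) match my tray estimate to within about 1.5 mm. The maple whistle is next.

Request:
carry_out --fingers '[0.2,0.2,0.2,0.2,0.2,0.2,0.2,0.2,0.2,0.2]' --travel '[[13,47,0],[26,94,0],[39,141,0],[52,188,0],[65,235,0],[78,282,0],[91,329,0],[105,376,0],[118,420,-5],[124,441,-13]]' --delta_rot '[[0,0,2],[0,0,4],[0,0,6],[0,0,8],[0,0,10],[0,0,12],[0,0,14],[0,0,16],[0,0,17.5],[0,0,17.5]]'

```text
time: 6.5
eef_pos: [0.6415, 0.1038, 0.099]
tool_rot: [[0.001, 0.101, -0.995], [0.001, -0.995, -0.101], [-1.0, -0.001, -0.001]]
wrist_force: [-0.9, -0.8, -0.7]
opening: 0.603
```

Request:
carry_out --fingers '[0.2,0.2,0.2,0.2,-1,-1,-1,-1,-1,-1]' --travel '[[0,0,-35],[0,0,-75],[0,0,-96],[0,0,-96],[0,0,-96],[0,0,-96],[0,0,-96],[0,0,-80],[0,0,-40],[0,0,0]]' --delta_rot '[[0,0,0],[0,0,0],[0,0,0],[0,0,0],[0,0,0],[0,0,0],[0,0,0],[0,0,0],[0,0,0],[0,0,0]]'

```text
time: 7.75
eef_pos: [0.6412, 0.101, 0.1008]
tool_rot: [[0.001, 0.099, -0.995], [0.0, -0.995, -0.099], [-1.0, -0.0, -0.001]]
wrist_force: [0.0, 0.7, 1.0]
opening: 0.238
```

Request:
carry_out --fingers '[-1,-1,-1,-1,-1,-1,-1,-1,-1,-1]' --travel '[[-12,-43,0],[-25,-86,0],[-37,-129,0],[-50,-172,0],[-62,-215,0],[-75,-258,0],[-87,-301,0],[-100,-344,0],[-111,-382,0],[-111,-382,-20]]' --delta_rot '[[0,0,-2],[0,0,-4],[0,0,-6],[0,0,-8],[0,0,-10],[0,0,-12],[0,0,-14],[0,0,-16],[0,0,-17.5],[0,0,-17.5]]'

```text
time: 9.0
eef_pos: [0.5295, -0.285, 0.0805]
tool_rot: [[0.003, -0.21, -0.978], [-0.003, -0.978, 0.21], [-1.0, 0.003, -0.003]]
wrist_force: [1.0, 1.1, -1.7]
opening: 0.237
```

Request:
carry_out --fingers '[-1,-1,-1,-1,-0.15,-0.15,-0.15,-0.15,-0.15,-0.15]' --travel '[[0,0,-30],[0,0,-55],[0,0,-68],[0,0,-69],[0,0,-69],[0,0,-69],[0,0,-69],[0,0,-45],[0,0,0],[0,0,50]]' --delta_rot '[[0,0,0],[0,0,0],[0,0,0],[0,0,0],[0,0,0],[0,0,0],[0,0,0],[0,0,0],[0,0,0],[0,0,0]]'

```text
time: 10.25
eef_pos: [0.5298, -0.2809, 0.1296]
tool_rot: [[-0.001, -0.205, -0.979], [0.0, -0.979, 0.205], [-1.0, -0.0, 0.001]]
wrist_force: [0.5, -0.8, 0.0]
opening: 0.427
```

Request:
carry_out --fingers '[0.2,0.2,0.2,0.2,0.2,0.2,0.2,0.2,0.2,0.2]' --travel '[[0,57,20],[0,115,45],[0,172,65],[2,230,80],[3,288,80],[4,346,80],[5,403,80],[6,460,80],[6,518,80],[6,576,80]]' --delta_rot '[[0,0,9],[0,0,18],[0,0,27],[0,0,36],[0,0,45],[0,0,54],[0,0,63],[0,0,72],[0,0,81],[0,0,87.4]]'

```text
time: 11.5
eef_pos: [0.5359, 0.2967, 0.2086]
tool_rot: [[0.0, 0.969, -0.245], [0.0, -0.245, -0.969], [-1.0, 0.0, -0.0]]
wrist_force: [0.6, -0.5, 0.1]
opening: 0.598
```

Run:
```python
from h import *
s=arm.observe(); print(s["time"],s["eef_pos"],s["tool_rot"],s["joint_pos"],s["wrist_force"])
c=cam("wrist"); save(c,"w3.png")
e=s["eef_pos"]; print(proj(c,[(e[0],e[1],.124),(.5364,.2949,.124)]))
import pickle; pickle.dump(c,open("w3.pkl","wb"))
c=cam("top"); save(c,"t3.png")
```

```text
11.5 [0.53594646 0.296716   0.2086416 ] [[ 3.80547937e-04  9.69471086e-01 -2.45205359e-01]
 [ 4.97255886e-05 -2.45205395e-01 -9.69471151e-01]
 [-9.99999926e-01  3.56737266e-04 -1.41519928e-04]] [-29.55908747  45.34642766  -5.17368675  78.33602638   4.4237267
  56.49337777 -49.83837542] [ 0.58326791 -0.45174973  0.10205035]
[[318.63479305 250.3819447 ]
 [320.04934569 252.88928544]]
```

View pics/w3.png

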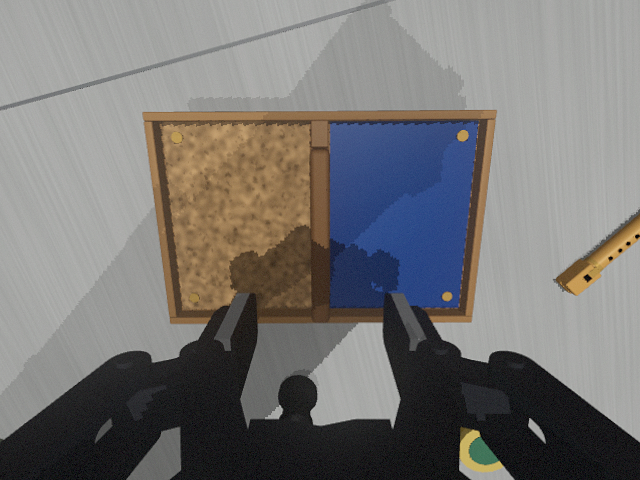

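View pics/t3.png

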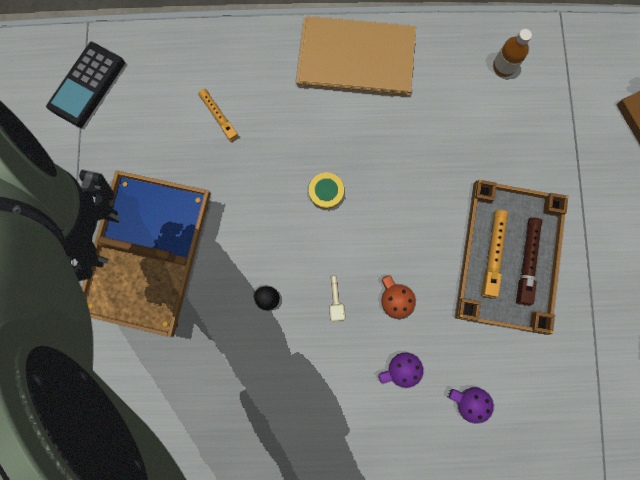

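Both whistles lie side by side in the tray (498,253 and 530,261). The rail stands squarely between the jaws at u = 320. I'll refine the tray centre from its four wall corners.

Run:
```python
from h import *
import pickle; c=pickle.load(open("w3.pkl","rb"))
u=plane(c,[(495,111),(473,321),(170,323),(144,113)],.08)*1000
print(np.round(u,1),u.mean(0)); d=u[0]+u[1]-u[2]-u[3]; e=u[0]+u[3]-u[1]-u[2]
print(np.degrees(np.arctan2(d[1],d[0])),np.degrees(np.arctan2(-e[0],e[1])))
print(plane(c,[(320,148)],.124)*1000)
```

```text
[[671.1 349.2  80. ]
 [635.9 196.6  80. ]
 [403.9 253.5  80. ]
 [442.6 405.6  80. ]] [538.38576413 301.21688354  80.        ]
-13.827816599308283 -13.626574413623192
[[551.99963385 356.7907649  124.        ]]
```

Request:
carry_out --fingers '[0.2,0.2,0.2,0.2,0.2,-1,-1,-1,-1,-1]' --travel '[[1,5,-30],[2,5,-65],[2,5,-95],[2,5,-111],[2,5,-111],[2,5,-111],[2,5,-111],[2,5,-111],[2,5,-111],[2,5,-111]]' --delta_rot '[[0,0,0.3],[0,0,0.3],[0,0,0.3],[0,0,0.3],[0,0,0.3],[0,0,0.3],[0,0,0.3],[0,0,0.3],[0,0,0.3],[0,0,0.3]]' --squeeze 110

```text
time: 12.85
eef_pos: [0.5385, 0.3002, 0.0985]
tool_rot: [[0.001, 0.97, -0.244], [0.001, -0.244, -0.97], [-1.0, 0.001, -0.001]]
wrist_force: [-1.2, -1.6, 9.7]
opening: 0.119
```

Request:
carry_out --fingers '[-1,-1,-1,-1,-1,-1,-1,-1,-1,-1]' --travel '[[0,0,2],[0,0,8],[0,0,18],[0,0,30],[0,0,44],[0,0,58],[0,0,72],[0,0,86],[0,0,95],[0,0,95]]' --delta_rot '[[0,0,0],[0,0,0],[0,0,0],[0,0,0],[0,0,0],[0,0,0],[0,0,0],[0,0,0],[0,0,0],[0,0,0]]'

```text
time: 14.1
eef_pos: [0.5383, 0.3, 0.1928]
tool_rot: [[0.001, 0.97, -0.244], [0.0, -0.244, -0.97], [-1.0, 0.0, -0.0]]
wrist_force: [-0.3, 0.0, -4.4]
opening: 0.118
```

Run:
```python
from h import *
s=arm.observe(); print(s["time"],s["eef_pos"],s["tool_rot"],s["wrist_force"],s["torque"],s["opening"])
c=cam("wrist"); save(c,"w4.png")
```

```text
14.1 [0.53827236 0.30004076 0.19279066] [[ 5.52985694e-04  9.69739981e-01 -2.44139433e-01]
 [ 3.66686254e-04 -2.44139650e-01 -9.69740015e-01]
 [-9.99999780e-01  4.46729781e-04 -4.90596055e-04]] [-0.30314437  0.02330093 -4.43851373] [0.00147252 0.01875381 0.03076538] 0.11845000682578057
```

View pics/w4.png

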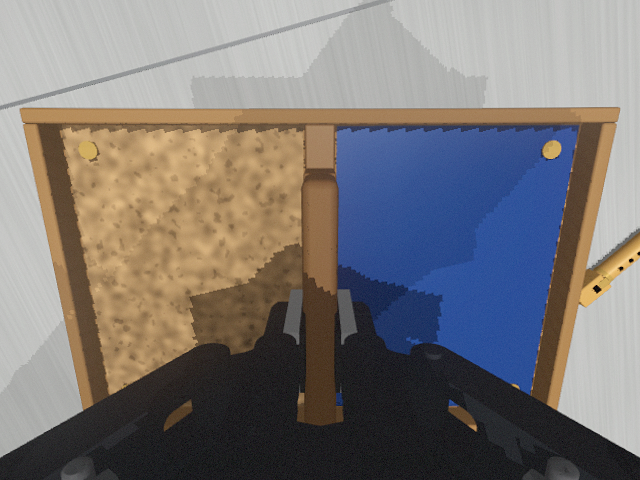

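Run:
```python
from h import *
c=cam("wrist"); s=arm.observe(); e=np.array(s["eef_pos"])*1000; R=np.array(s["tool_rot"])
z=.08+.0943
p=plane(c,[(20,109),(619,109)],z)*1000; m=p.mean(0); d=p[1]-p[0]
print("held: width",np.linalg.norm(d),"yaw",np.degrees(np.arctan2(d[1],d[0])),"jaw yaw",np.degrees(np.arctan2(R[1,1],R[0,1])))
y=-R[:,2]; x=R[:,1]; print("wall mid rel TCP, tray x,y:",(m-e)@x,(m-e)@y)
c=np.load("w2.npy",allow_pickle=True).item()
q=plane(c,[(118,36),(180,37),(124,97),(180,100),(348,36),(410,35),(349,97),(405,96)],.03)*1000
a,b=q[:2].mean(0),q[4:6].mean(0)
for uv in [((150,67),(379,66)),]:
    q=plane(c,uv,.03)*1000; d=q[1]-q[0]; print(q,np.linalg.norm(d))
# outer corners (116,35),(410,34): tray x=119,y=+-79 at z=.03
o=plane(c,[(116,35),(410,34)],.03)*1000; d=o[0]-o[1]; L=np.linalg.norm(d); print(o,L)
d/=L; xd=np.array([d[1],-d[0],0]); print("centre w2",o.mean(0)-119*xd, q.mean(0)-103*xd,"yaw",np.degrees(np.arctan2(xd[1],xd[0])))
c=cam("top"); im=cv2.imread("pics/t3.png"); cv2.imwrite("pics/t3c.png",cv2.resize(im[170:345,445:580],None,fx=4,fy=4,interpolation=cv2.INTER_CUBIC)[:600])
g=cv2.cvtColor(im,cv2.COLOR_BGR2HSV); m=((g[...,1]>75)).astype(np.uint8); k=np.zeros_like(m); k[175:340,450:575]=m[175:340,450:575]
n=cv2.connectedComponentsWithStats(k); i=1+np.argmax(n[2][1:,4]); ys,xs=np.nonzero(n[1]==i)
P=plane(c,np.c_[xs,ys],.024)[:,:2]*1000; r=cv2.minAreaRect(P.astype(np.float32)); print("top rect",r)
```

```text
held: width 234.75385688825193 yaw -14.118890532243373 jaw yaw -14.12751543372451
wall mid rel TCP, tray x,y: 0.6527028985329131 79.80550078391214
[[ 638.32652609 -270.98761733   30.        ]
 [ 613.69939173 -392.37268201   30.        ]] 123.85810298621028
[[ 656.51061413 -258.68577682   30.        ]
 [ 625.55178938 -410.87399724   30.        ]] 155.30519394370884
centre w2 [ 524.41953044 -311.05820682   30.        ] [ 525.08016777 -311.14793907   30.        ] yaw -11.49847488748966
top rect ((524.1829833984375, -309.74652099609375), (165.9961395263672, 242.1128387451172), 78.64159393310547)
```

View pics/t3c.png

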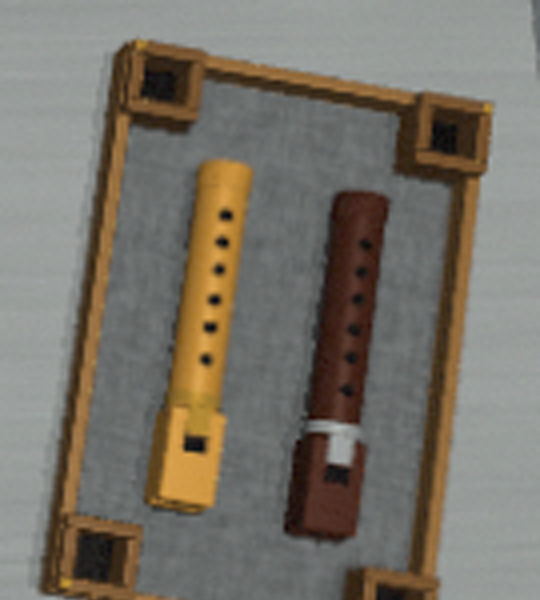

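Request:
carry_out --fingers '[-1,-1,-1,-1,-1,-1,-1,-1,-1,-1]' --travel '[[0,-20,0],[-1,-60,0],[-2,-110,0],[-4,-165,0],[-5,-220,0],[-6,-275,0],[-7,-330,0],[-9,-385,0],[-10,-435,0],[-11,-480,0]]' --delta_rot '[[0,0,0],[0,0,0],[0,0,0.5],[0,0,1],[0,0,1.5],[0,0,2],[0,0,2.5],[0,0,2.6],[0,0,2.6],[0,0,2.6]]'

```text
time: 15.5
eef_pos: [0.5267, -0.182, 0.192]
tool_rot: [[-0.0, 0.98, -0.201], [0.0, -0.201, -0.98], [-1.0, -0.0, 0.0]]
wrist_force: [1.2, 0.4, -5.4]
opening: 0.116
```

Request:
carry_out --fingers '[-1,-1,-1,-1,-1,-1,-1,-1,-1,-1]' --travel '[[-1,-40,0],[-2,-80,0],[-2,-110,0],[-3,-125,0],[-3,-130.5,0],[-3,-130.5,-15],[-3,-130.5,-30],[-3,-130.5,-42],[-3,-130.5,-50],[-3,-130.5,-50]]' --delta_rot '[[0,0,0],[0,0,0],[0,0,0],[0,0,0],[0,0,0],[0,0,0],[0,0,0],[0,0,0],[0,0,0],[0,0,0]]'

```text
time: 16.75
eef_pos: [0.524, -0.3103, 0.1417]
tool_rot: [[-0.001, 0.98, -0.2], [0.0, -0.2, -0.98], [-1.0, -0.001, -0.0]]
wrist_force: [0.4, 0.0, -3.7]
opening: 0.116
```

Run:
```python
from h import *
s=arm.observe(); R=np.array(s["tool_rot"]);print(s["time"],s["eef_pos"],np.degrees(np.arctan2(R[1,1],R[0,1])),s["wrist_force"],s["opening"])
c=cam("wrist"); z=s["eef_pos"][2]-.0985+.0
save(c,"w5.png"); c2=cam("top"); save(c2,"t5.png",(440,150,640,350),3)
c3=cam("scene"); save(c3,"s5.png",(100,120,300,270),4)
```

```text
16.75 [ 0.52399203 -0.31031246  0.1417316 ] -11.516491033310054 [ 0.39029772  0.04779659 -3.6835781 ] 0.1158975460022789
```

View pics/s5.png

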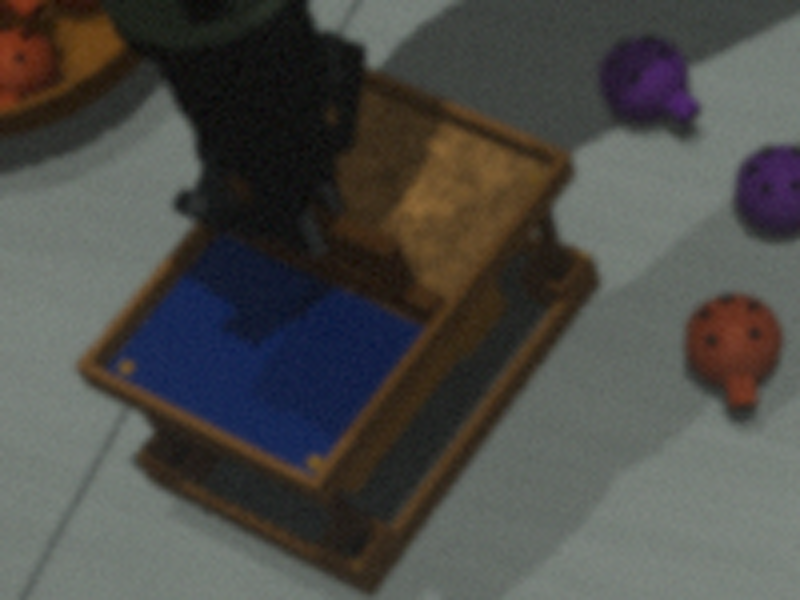

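Over the lower tray, the upper tray's posts sit above the corner blocks. I'll lower slowly and watch the force.

Request:
carry_out --fingers '[-1,-1,-1,-1,-1,-1,-1,-1,-1,-1]' --travel '[[0,0,-5],[0,0,-10],[0,0,-13],[0,0,-15],[0,0,-17],[0,0,-19],[0,0,-21],[0,0,-23],[0,0,-25],[0,0,-26]]' --delta_rot '[[0,0,0],[0,0,0],[0,0,0],[0,0,0],[0,0,0],[0,0,0],[0,0,0],[0,0,0],[0,0,0],[0,0,0]]'

```text
time: 18.15
eef_pos: [0.5241, -0.3105, 0.1161]
tool_rot: [[-0.0, 0.98, -0.2], [0.0, -0.2, -0.98], [-1.0, -0.0, -0.0]]
wrist_force: [-0.5, -0.4, -4.0]
opening: 0.119
```

Request:
carry_out --fingers '[-1,-1,-1,-1,-1,-1,-1,-1,-1,-1]' --travel '[[0,0,-2],[0,0,-4],[0,0,-6],[0,0,-7],[0,0,-8],[0,0,-9],[0,0,-9.5],[0,0,-9.5],[0,0,-9.5],[0,0,-9.5]]' --delta_rot '[[0,0,0],[0,0,0],[0,0,0],[0,0,0],[0,0,0],[0,0,0],[0,0,0],[0,0,0],[0,0,0],[0,0,0]]'

```text
time: 19.4
eef_pos: [0.5241, -0.3105, 0.1068]
tool_rot: [[-0.0, 0.98, -0.2], [0.0, -0.2, -0.98], [-1.0, -0.0, 0.0]]
wrist_force: [-0.2, 0.3, -4.4]
opening: 0.119
```

Request:
carry_out --fingers '[-1,-1,0,0.2,0.2,0.2,0.2,0.2,0.2,0.2]' --travel '[[0,0,-1],[0,0,-1],[0,0,-1],[0,0,-1],[0,0,-1],[0,0,5],[0,0,40],[0,0,80],[0,0,100],[0,0,100]]' --delta_rot '[[0,0,0],[0,0,0],[0,0,0],[0,0,0],[0,0,0],[0,0,0],[0,0,0],[0,0,0],[0,0,0],[0,0,0]]'

```text
time: 20.65
eef_pos: [0.5246, -0.3107, 0.2083]
tool_rot: [[0.002, 0.98, -0.2], [-0.001, -0.2, -0.98], [-1.0, 0.002, 0.001]]
wrist_force: [0.1, 0.5, -0.1]
opening: 0.6
```

```bash
cat > oc.py <<'E'
from h import *
c=cam("top"); hsv=cv2.cvtColor(c["color"],cv2.COLOR_RGB2HSV)
m=np.zeros((480,640),np.uint8); b=(hsv[...,1]>130)&((hsv[...,0]<14)|(hsv[...,0]>172))
m[265:330,370:430]=b[265:330,370:430]
core=cv2.morphologyEx(m,cv2.MORPH_CLOSE,np.ones((5,5)))
body=cv2.morphologyEx(core,cv2.MORPH_OPEN,cv2.getStructuringElement(cv2.MORPH_ELLIPSE,(19,19)))
ys,xs=np.nonzero(body); B=plane(c,np.c_[xs,ys],.02)[:,:2]*1000
(cx,cy),r=cv2.minEnclosingCircle(B.astype(np.float32)); print("body",B.mean(0),(cx,cy),r)
ys,xs=np.nonzero(core&~cv2.dilate(body,np.ones((3,3)))); M=plane(c,np.c_[xs,ys],.02)[:,:2]*1000
d=M[M[:,0]>B[:,0].mean()].mean(0)-B.mean(0); print("mouth",d,np.degrees(np.arctan2(d[1],d[0])),len(xs))
save(c,"t6.png",(430,150,590,350),3); s=arm.observe(); print(s["eef_pos"],s["wrist_force"])
E
python3 oc.py
```

```text
body [ 452.47686898 -112.23544477] (453.30426025390625, -112.56063842773438) 28.877731323242188
mouth [34.39917261 16.44265269] 25.547593770725356 81
[ 0.52416329 -0.3105545   0.20709192] [-0.84166394  0.13564746 -0.85579703]
```

View pics/t6.png

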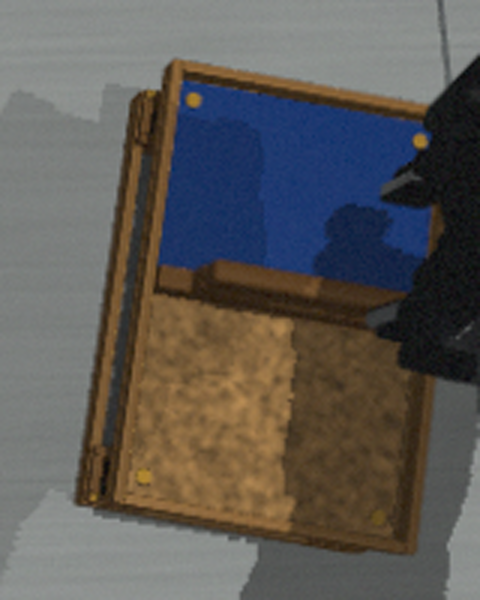

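The upper tray is stacked, seated and free. I'll move to the ocarina at (453,-112), mouthpiece yaw about 26°.

Request:
carry_out --fingers '[1,1,1,1,1,1,1,1,1,1]' --travel '[[-14,40,0],[-28,80,0],[-43,120,0],[-57,160,0],[-71,198,-10],[-71,198,-40],[-71,198,-70],[-71,198,-100],[-71,198,-100],[-71,198,-100]]' --delta_rot '[[0,0,-9],[0,0,-18],[0,0,-27],[0,0,-36],[0,0,-45],[0,0,-52.5],[0,0,-52.5],[0,0,-52.5],[0,0,-52.5],[0,0,-52.5]]' --squeeze 25

```text
time: 21.95
eef_pos: [0.4532, -0.1126, 0.1074]
tool_rot: [[0.0, 0.438, -0.899], [-0.0, -0.899, -0.438], [-1.0, 0.0, -0.0]]
wrist_force: [-0.2, -0.4, -0.2]
opening: 1.003
```

Run:
```python
from h import *
s=arm.observe(); R=np.array(s["tool_rot"]);e=s["eef_pos"];print(s["time"],e,np.degrees(np.arctan2(R[1,1],R[0,1])),s["joint_pos"])
c=cam("wrist"); save(c,"w7.png"); print(proj(c,[(e[0],e[1],.019)]))
```

```text
21.95 [ 0.4531622  -0.11260929  0.10741574] -64.03347618390575 [  8.69390572  44.14497385   2.37456969 115.05399869  -4.64192327
  20.88259542 -49.29710363]
[[319.98060903 248.91838356]]
```

View pics/w7.png

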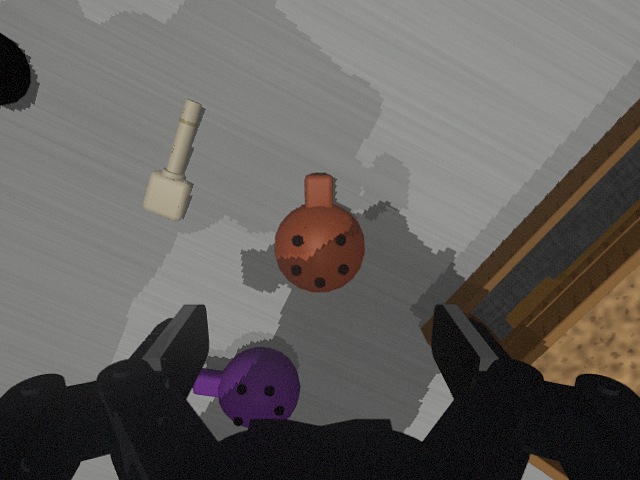

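The wrist view shows the ocarina centred at (320,248) with its mouthpiece straight up between the jaws. I'll descend and grip gently.

Request:
carry_out --fingers '[1,1,1,1,1,-1,-1,-1,-1,-1]' --travel '[[0,0,-30],[0,0,-60],[0,0,-85],[0,0,-100],[0,0,-109],[0,0,-109],[0,0,-109],[0,0,-109],[0,0,-109],[0,0,-109]]' --delta_rot '[[0,0,0],[0,0,0],[0,0,0],[0,0,0],[0,0,0],[0,0,0],[0,0,0],[0,0,0],[0,0,0],[0,0,0]]' --squeeze 30

```text
time: 23.25
eef_pos: [0.4534, -0.1125, -0.0013]
tool_rot: [[0.001, 0.438, -0.899], [-0.0, -0.899, -0.438], [-1.0, 0.0, -0.001]]
wrist_force: [-1.7, -0.2, 8.5]
opening: 0.655
```

Request:
carry_out --fingers '[-1,-1,-1,-1,-1,-1,-1,-1,-1,-1]' --travel '[[0,0,3],[0,0,12],[0,0,30],[0,0,55],[0,0,80],[0,0,105],[0,0,130],[0,0,150],[0,0,150],[0,0,150]]' --delta_rot '[[0,0,0],[0,0,0],[0,0,0],[0,0,0],[0,0,0],[0,0,0],[0,0,0],[0,0,0],[0,0,0],[0,0,0]]'

```text
time: 24.5
eef_pos: [0.4529, -0.1124, 0.1475]
tool_rot: [[-0.0, 0.438, -0.899], [0.0, -0.899, -0.438], [-1.0, -0.0, 0.0]]
wrist_force: [-0.0, -0.3, -1.2]
opening: 0.649
```

Request:
carry_out --fingers '[-1,-1,-1,-1,-1,-1,-1,-1,-1,-1]' --travel '[[5,-10,10],[20,-35,20],[42,-70,20],[64,-108,20],[88,-146,20],[108,-180,20],[120,-200,20],[125,-209,20],[125,-209,10],[125,-209,0]]' --delta_rot '[[0,0,-3],[0,0,-9],[0,0,-16],[0,0,-23],[0,0,-30],[0,0,-36],[0,0,-37.5],[0,0,-37.5],[0,0,-37.5],[0,0,-37.5]]'

```text
time: 25.75
eef_pos: [0.5777, -0.3208, 0.1463]
tool_rot: [[-0.001, -0.2, -0.98], [0.001, -0.98, 0.2], [-1.0, -0.001, 0.001]]
wrist_force: [0.5, 0.4, -1.5]
opening: 0.652
```

Request:
carry_out --fingers '[-1,-1,-1,-1,-1,-1,-1,-1,-1,-1]' --travel '[[0,0,-15],[0,0,-30],[0,0,-45],[0,0,-55],[0,0,-60],[0,0,-64],[0,0,-67],[0,0,-70],[0,0,-72],[0,0,-72]]' --delta_rot '[[0,0,0],[0,0,0],[0,0,0],[0,0,0],[0,0,0],[0,0,0],[0,0,0],[0,0,0],[0,0,0],[0,0,0]]'

```text
time: 27.0
eef_pos: [0.5781, -0.3215, 0.0757]
tool_rot: [[-0.0, -0.2, -0.98], [0.0, -0.98, 0.2], [-1.0, -0.0, 0.0]]
wrist_force: [1.0, 0.2, -1.4]
opening: 0.654
```

Request:
carry_out --fingers '[-1,-1,-1,-1,-1,-1,-1,-1,-1,-1]' --travel '[[0,0,-0.5],[0,0,-1],[0,0,-1.5],[0,0,-2],[0,0,-2.5],[0,0,-2.5],[0,0,-2.5],[0,0,-2.5],[0,0,-2.5],[0,0,-2.5]]' --delta_rot '[[0,0,0],[0,0,0],[0,0,0],[0,0,0],[0,0,0],[0,0,0],[0,0,0],[0,0,0],[0,0,0],[0,0,0]]'

```text
time: 28.25
eef_pos: [0.5781, -0.3215, 0.0733]
tool_rot: [[0.0, -0.2, -0.98], [0.0, -0.98, 0.2], [-1.0, -0.0, -0.0]]
wrist_force: [-0.7, -0.2, -1.8]
opening: 0.652
```

Request:
carry_out --fingers '[0.45,0.5,0.6,0.7,0.7,0.7,0.7,0.7,0.7,0.7]' --travel '[[0,0,0],[0,0,0],[0,0,0],[0,0,0],[0,0,0],[0,0,15],[0,0,40],[0,0,80],[0,0,110],[0,0,130]]' --delta_rot '[[0,0,0],[0,0,0],[0,0,0],[0,0,0],[0,0,0],[0,0,0],[0,0,0],[0,0,0],[0,0,0],[0,0,0]]'

```text
time: 29.5
eef_pos: [0.5783, -0.3217, 0.206]
tool_rot: [[0.002, -0.2, -0.98], [-0.001, -0.98, 0.2], [-1.0, 0.001, -0.002]]
wrist_force: [-0.4, 0.5, -0.3]
opening: 0.853
```

Request:
carry_out --fingers '[0.7,0,-0.2,-0.2,-0.2,-0.2,-0.2,-0.2,-0.2,-0.2]' --travel '[[-18,50,0],[-36,100,0],[-54,150,0],[-72,200,0],[-90,250,0],[-108,300,-20],[-112,311.5,-50],[-112,311.5,-85],[-112,311.5,-106],[-112,311.5,-106]]' --delta_rot '[[0,0,5],[0,0,10],[0,0,15.5],[0,0,15.5],[0,0,15.5],[0,0,15.5],[0,0,15.5],[0,0,15.5],[0,0,15.5],[0,0,15.5]]'

```text
time: 30.75
eef_pos: [0.466, -0.0101, 0.0972]
tool_rot: [[-0.001, 0.069, -0.998], [0.0, -0.998, -0.069], [-1.0, -0.0, 0.001]]
wrist_force: [0.2, 0.2, 0.4]
opening: 0.401
```

Run:
```python
from h import *
s=arm.observe(); R=np.array(s["tool_rot"]);e=s["eef_pos"];print(s["time"],e,np.degrees(np.arctan2(R[1,1],R[0,1])))
c=cam("wrist"); save(c,"w8.png"); print(proj(c,[(e[0],e[1],.005)]))
import pickle; pickle.dump(c,open("w8.pkl","wb"))
```

```text
30.75 [ 0.46596006 -0.01011753  0.09716844] -86.04212105172567
[[320.63118218 246.76750481]]
```

View pics/w8.png

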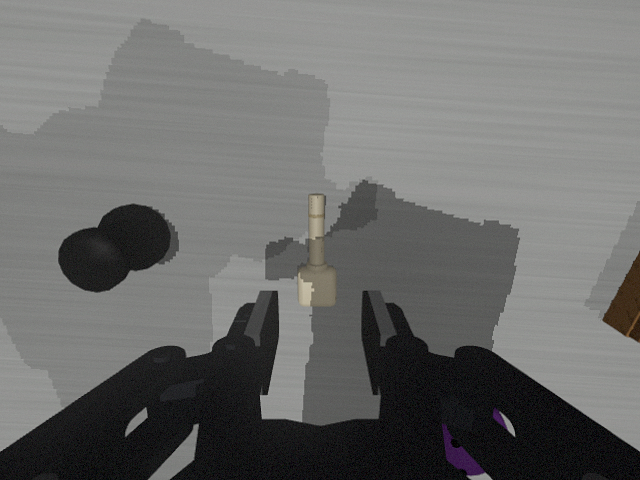

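The peg is vertical at u = 317, with the head edge at v = 264 and the TCP at v = 247. I'll shift by (+3,+2) mm and grip.

Request:
carry_out --fingers '[-0.2,-0.2,-0.2,-0.2,-0.2,-1,-1,-1,-1,-1]' --travel '[[3,2,-30],[3,2,-60],[3,2,-85],[3,2,-95],[3,2,-97],[3,2,-97],[3,2,-97],[3,2,-97],[3,2,-97],[3,2,-97]]' --delta_rot '[[0,0,0],[0,0,0],[0,0,0],[0,0,0],[0,0,0],[0,0,0],[0,0,0],[0,0,0],[0,0,0],[0,0,0]]' --squeeze 30

```text
time: 32.05
eef_pos: [0.4695, -0.008, 0.0012]
tool_rot: [[0.001, 0.069, -0.998], [0.0, -0.998, -0.069], [-1.0, -0.0, -0.001]]
wrist_force: [0.0, 0.0, 7.5]
opening: 0.098
```

Request:
carry_out --fingers '[-1,-1,-1,-1,-1,-1,-1,-1,-1,-1]' --travel '[[0,0,10],[0,0,30],[0,0,60],[0,0,100],[0,0,140],[0,0,170],[0,0,190],[0,0,190],[0,0,190],[0,0,190]]' --delta_rot '[[0,0,0],[0,0,0],[0,0,0],[0,0,0],[0,0,0],[0,0,0],[0,0,0],[0,0,0],[0,0,0],[0,0,0]]'

```text
time: 33.3
eef_pos: [0.4688, -0.008, 0.1897]
tool_rot: [[-0.001, 0.069, -0.998], [0.0, -0.998, -0.069], [-1.0, -0.0, 0.001]]
wrist_force: [0.0, 0.4, -0.8]
opening: 0.101
```

Request:
carry_out --fingers '[-1,-1,-1,-1,-1,-1,-1,-1,-1,-1]' --travel '[[0,-15,0],[0,-50,0],[-1,-95,0],[-2,-145,0],[-2,-195,0],[-3,-240,0],[-4,-275,0],[-4,-290.5,0],[-4,-290.5,-20],[-4,-290.5,-45]]' --delta_rot '[[0,0,0],[0,0,-3],[0,0,-6],[0,0,-9],[0,0,-12],[0,0,-15.5],[0,0,-15.5],[0,0,-15.5],[0,0,-15.5],[0,0,-15.5]]'

```text
time: 34.55
eef_pos: [0.465, -0.2986, 0.1447]
tool_rot: [[0.001, -0.2, -0.98], [0.0, -0.98, 0.2], [-1.0, -0.0, -0.0]]
wrist_force: [0.4, 0.6, -0.3]
opening: 0.098
```

Request:
carry_out --fingers '[-1,-1,-1,-1,-1,-1,-0.6,-0.3,-0.3,-0.3]' --travel '[[0,0,-20],[0,0,-40],[0,0,-55],[0,0,-63],[0,0,-67],[0,0,-68],[0,0,-68],[0,0,-68],[0,0,-68],[0,0,-68]]' --delta_rot '[[0,0,0],[0,0,0],[0,0,0],[0,0,0],[0,0,0],[0,0,0],[0,0,0],[0,0,0],[0,0,0],[0,0,0]]'

```text
time: 35.8
eef_pos: [0.4651, -0.2986, 0.0774]
tool_rot: [[0.0, -0.2, -0.98], [0.0, -0.98, 0.2], [-1.0, -0.0, -0.0]]
wrist_force: [0.3, -0.1, -1.0]
opening: 0.348
```

Request:
carry_out --fingers '[-0.3,-0.3,-0.3,-0.3,-0.3,-0.3,-0.3,-0.3,-0.3,-0.3]' --travel '[[0,0,10],[0,0,40],[0,0,80],[0,0,120],[0,0,150],[0,50,170],[0,100,170],[0,160,170],[0,220,170],[0,250,170]]' --delta_rot '[[0,0,0],[0,0,0],[0,0,0],[0,0,0],[0,0,0],[0,0,0],[0,0,0],[0,0,0],[0,0,0],[0,0,0]]'

```text
time: 37.05
eef_pos: [0.4649, -0.0456, 0.248]
tool_rot: [[0.001, -0.197, -0.98], [0.001, -0.98, 0.197], [-1.0, -0.001, -0.0]]
wrist_force: [0.3, -1.0, 1.2]
opening: 0.352
```

Run:
```python
from h import *
s=arm.observe(); print(s["time"],s["eef_pos"],s["wrist_force"],s["opening"])
c=cam("top"); save(c,"t9.png",(400,150,600,350),3)
c=cam("scene"); save(c,"s9.png",(100,120,300,270),4)
```

```text
37.05 [ 0.46485897 -0.04556036  0.24795408] [ 0.27086623 -0.98523359  1.20257999] 0.35206268006021196
```

View pics/t9.png

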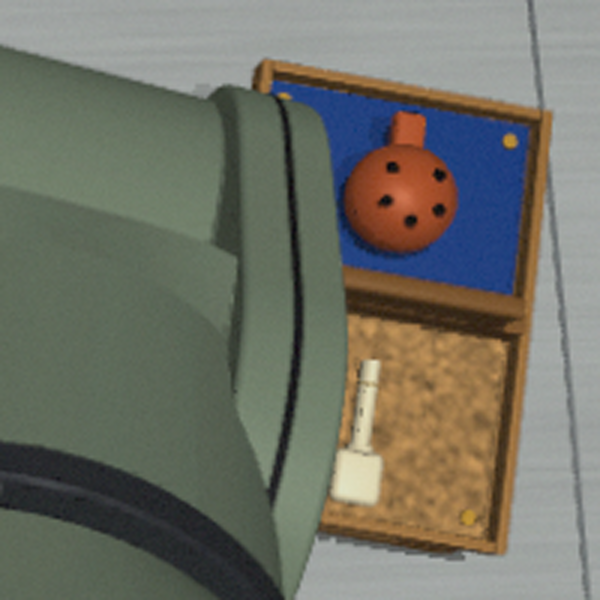

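View pics/s9.png

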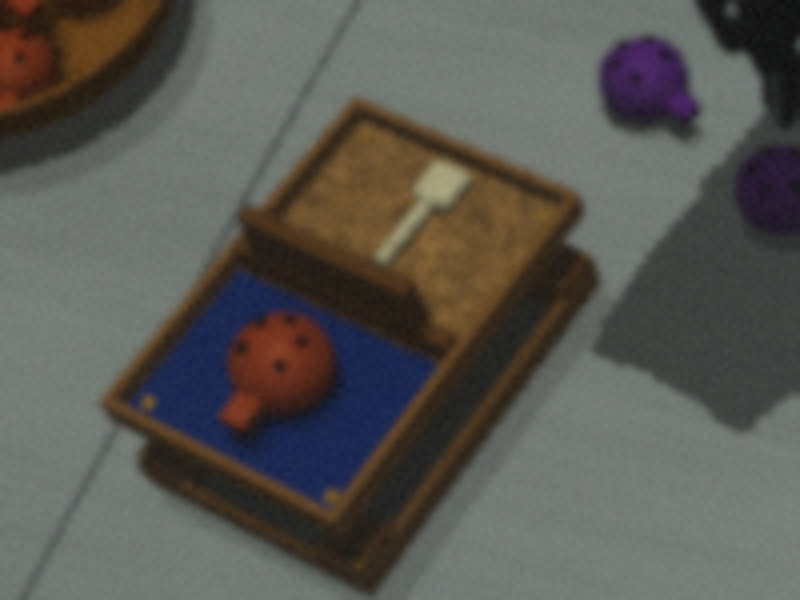

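The ocarina sits in the blue bay and the peg lies in the cork bay. The tray is level and the gripper is clear. I'll let the arm settle, then hand in.

Request:
carry_out --fingers '[-0.3,-0.3,-0.3,-0.3,-0.3,-0.3,-0.3,-0.3,-0.3,-0.3]' --travel '[[0,0,0],[0,0,0],[0,0,0],[0,0,0],[0,0,0],[0,0,0],[0,0,0],[0,0,0],[0,0,0],[0,0,0]]' --delta_rot '[[0,0,0],[0,0,0],[0,0,0],[0,0,0],[0,0,0],[0,0,0],[0,0,0],[0,0,0],[0,0,0],[0,0,0]]'

```text
time: 38.4
eef_pos: [0.4651, -0.0485, 0.2473]
tool_rot: [[0.0, -0.2, -0.98], [0.0, -0.98, 0.2], [-1.0, -0.0, 0.0]]
wrist_force: [-0.1, -0.2, -0.6]
opening: 0.349
```

```bash
python3 -c "
from bench import arm
print(arm.observe()['time'],arm.hand_in())"
```

```text
the job is handed in; nothing more can be done
38.4 None
```

The job is done and handed in at 38.4 s. `hand_in` gives no verdict, so what follows rests on my own checks.

**What I did:** I laid the plum and the larger maple whistle side by side in the lower tray. I then stacked the upper tray with its posts in the sockets, set the ocarina in the blue bay and laid the peg in the cork bay. I did not touch the punch, the wax tin or the look-alikes.

**What the checks showed:**
- **Whistles:** the top view showed both lying along the tray, about 30 mm either side of its centre. That view was taken before I stacked the upper tray over them.
- **Upper tray:** it went down with no resistance, to about 8 mm above the lower tray's base, which is the stacked height. I took this from the arm's position, not from a picture of the feet.
- **Ocarina and peg:** the final top and scene pictures show the ocarina upright in the blue bay and the peg flat in the cork bay. In the top picture the arm hid the left side of the tray, but the scene picture showed all of it, looking level.
- **Gripper:** it was clear of everything, with wrist force near zero.

No check failed or disagreed.

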